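# Nail polishes into the tray in reverse order

### The arm

A 7-joint arm with a two-finger parallel gripper is mounted at the origin on the work surface. World frame = base frame: x ahead of the robot, y to its left, z up, the work surface at z = 0. Lengths are in mm, angles in rad, forces in N, time in s.
With the tool pointing down it reaches from about 425 to 925 mm from the base axis. Payload 6.8 kg.
Tool frame: the origin (TCP) lies at the very end of the fingers, on their centre line; the grasp point (between the pads) lies 19 mm behind it (r.grip_depth is the distance from the TCP to the grasp point, in mm); z points along the fingers, y is the line along which they close (so a half turn about z gives the same grasp; the last joint's range is limited). The gripper opens to 88 mm and grips with 3 to 60 N. Pads are 20 mm wide; open, the fingers measure 115 mm over their backs; the gripper's body (75 mm by 178 mm) begins 61 mm behind the grasp point.
Start: joints at [-1.257, 0.477, 0.022, 1.555, -0.011, 1.109, -0.083], TCP at [276.346, 615.858, 222.664] pointing down, gripper open.
Joint ranges: [-2.96, 2.96], [-0.34, 2.1], [-1.41, 1.46], [0.24, 2.44], [-1.37, 4.51], [0.17, 1.92], [-2.96, 2.96]. Speed limits (rad/s): [2.39, 2.39, 3.14, 3.14, 3.14, 3.14, 3.14].

### API

Orientations are given as [roll, pitch, yaw] about the fixed x, y, z axes, in that order (R = Rz(yaw) Ry(pitch) Rx(roll)).
In Python, from station import status, vision, r gives the robot as it stands.
- The arm moves only by the shell command python3 -m handwheel 'ROWS' [FORCE]. ROWS is JSON, one flat list of numbers, 7 for each row, row after row: the shift along the tool's x, y, z in cm, then the turn, a rotation vector about the tool's x, y, z in degrees, then the closure, from 0 (fully open) to 1 (shut). In form: [dx, dy, dz, ax, ay, az, jaw, dx, dy, dz, ax, ay, az, jaw, ...]. A call has 1 to 8 rows; each row is the pose to reach, as a shift and turn from the pose commanded when the call began, along the tool's axes at that moment; what a row does not reach only later rows make up. A row lasts 1/10 s, in which the tool goes at most 50 mm and 8.59 degrees, less where a joint would pass 70% of its speed; a pose out of reach is approached as far as the arm can. A call with a gripper value outside its range is refused whole. The fingers move at their own pace and stop on an object; FORCE is the grip in N (left out, the last holds). Time passes only in rows, so rows that repeat a pose let the fingers close. It gives the time, the measured TCP pose, the force, the opening and the grip force at its end, in the units of the state.
- status.state(): the state, without advancing time (a new reading comes with each control period).
- vision.capture(name): name is "side" or "top" or "wrist"; returns a dict with "pixels" (420x560x3 uint8, red, green, blue), "depth" (420x560 float32, mm along the optical axis (not along the pixel's ray), 0 where there is no reading), "fov_y" (degrees; the focal length in pixels is half the picture's height over the tangent of half this angle, whatever the lens; pixels are square), "cx", "cy" (the principal point, pixels), "R" (3x3) and "t" (3): a world point X has camera coordinates R X + t; the wrist camera has in their place "mount" (4x4, takes a point from camera to tool coordinates, whose origin is the TCP and whose axes are the flange's). Camera axes: x right, y down, z forward; pixel columns grow to the right and rows downward; lengths in mm; the calibration is good to about 2 mm. A picture is of the moment at which its call begins: read the wrist's pose just before it.
- r.job_done(): hands the job in; it is judged then, once.
The state is a dict: "time_s": time; "joint_positions": joint angles; "joint_vel": joint speeds; "tau": joint torques, N m; "tool_pos": TCP position; "tool_rot": TCP orientation; "ft_force": force on the tool from outside, world axes, zero at the start; "wrist_torque": the same for the moment, N m; "finger_gap": opening from 0.0 (shut) to 1.0 (fully open); "grip_force": force on a finger pad.
Only numpy, scipy, OpenCV 4.12 (cv2) and the standard library are available. Lean on these libraries where they do the work, as an engineer would, in place of code of your own. Each camera call takes 0.05 s, during which the arm holds its last target. There are 200 camera calls.

### The job

Set up for the other hand, which is painted in the opposite order: move all four nail polish bottles from the pink row into the black tray, one to a pocket, in the reverse order, so that the bottle at the left end of the pink row ends at the right end of the tray, its neighbour comes next, and so on. Set each bottle down gently and upright on the pocket's floor, and tip none over.

Things in the scene. Friction and masses are not known exactly. Their poses are not given: they have to be found in the camera images.
- row_base: Base strip of the pink row (the starting rack): pink, fixed, 66 x 214 x 6 mm. Origin: centre of its underside, on the counter; x across the row, y along it. On it stand four pink pots side by side, centred at y = -75, -25, 25, 75 mm; which pot is where differs from start to start.
- tray: Empty black tray with grey pocket floors, fixed, foot 62 x 216 mm. Origin: centre of its underside, on the counter; y along it. Four open pockets centred at x = 0, y = -75, -25, 25, 75 mm, each 46 x 46 mm inside between 4 mm walls; floor 10 mm, wall tops 24 mm above the counter. Row and tray stand left and right (either way round), along world y, each turned up to 0.3 rad.
- polish_red: Red nail polish bottle, loose, closed, about 60 g: round red glass body 28 mm in diameter, straight up to 34 mm, sloping in to 42 mm; on it a darker red cap 15 mm in diameter from 42 to 80 mm above the underside, to grip. Origin: centre of its underside; z up its axis. At the start it stands upright in the red-tabbed pot.
- polish_yellow: Yellow nail polish bottle, loose, closed, about 60 g: round yellow glass body 28 mm in diameter, straight up to 34 mm, sloping in to 42 mm; on it a darker yellow cap 15 mm in diameter from 42 to 80 mm above the underside, to grip. Origin: centre of its underside; z up its axis. At the start it stands upright in the yellow-tabbed pot.
- polish_green: Green nail polish bottle, loose, closed, about 60 g: round green glass body 28 mm in diameter, straight up to 34 mm, sloping in to 42 mm; on it a darker green cap 15 mm in diameter from 42 to 80 mm above the underside, to grip. Origin: centre of its underside; z up its axis. At the start it stands upright in the green-tabbed pot.
- polish_blue: Blue nail polish bottle, loose, closed, about 60 g: round blue glass body 28 mm in diameter, straight up to 34 mm, sloping in to 42 mm; on it a darker blue cap 15 mm in diameter from 42 to 80 mm above the underside, to grip. Origin: centre of its underside; z up its axis. At the start it stands upright in the blue-tabbed pot.
- pot_red: Pink open square pot of the pink row with a red tab sticking out on its -x side (tab 36 mm wide, 11 mm high above the pot's underside), fixed on the base strip: 53 x 50 mm outside, 3 mm walls, 12 mm high, inner floor 3 mm above its underside. Origin: centre of its underside, 6 mm above the counter; same axes as the base strip. The tab shows which bottle started here.
- pot_yellow: Pink open square pot of the pink row with a yellow tab sticking out on its -x side (tab 36 mm wide, 11 mm high above the pot's underside), fixed on the base strip: 53 x 50 mm outside, 3 mm walls, 12 mm high, inner floor 3 mm above its underside. Origin: centre of its underside, 6 mm above the counter; same axes as the base strip. The tab shows which bottle started here.
- pot_green: Pink open square pot of the pink row with a green tab sticking out on its -x side (tab 36 mm wide, 11 mm high above the pot's underside), fixed on the base strip: 53 x 50 mm outside, 3 mm walls, 12 mm high, inner floor 3 mm above its underside. Origin: centre of its underside, 6 mm above the counter; same axes as the base strip. The tab shows which bottle started here.
- pot_blue: Pink open square pot of the pink row with a blue tab sticking out on its -x side (tab 36 mm wide, 11 mm high above the pot's underside), fixed on the base strip: 53 x 50 mm outside, 3 mm walls, 12 mm high, inner floor 3 mm above its underside. Origin: centre of its underside, 6 mm above the counter; same axes as the base strip. The tab shows which bottle started here.
Not all that is in view belongs to the job. There is more than one size of the polish_green; the job needs the largest.

How it is judged (in metres and radians):
At the end, for the whole second after the job is handed in: Each bottle stands upright (0.12 rad) and still on a tray pocket floor (underside 6 to 14 mm above the counter), within 12 mm of the pocket centre along each tray axis, in the pocket that reverses its pot's place in the row (row y = -75 to tray +75 mm, -25 to +25, +25 to -25, +75 to -75) (x of polish_red in the frame of tray between -0.012 and 0.012 m and z of polish_red in the frame of tray between 0.006 and 0.014 m and angle between each of polish_red, polish_yellow, polish_green, polish_blue's own z axis and vertical below 0.12 rad and linear speed of each of polish_red, polish_yellow, polish_green, polish_blue below 0.02 m/s and angular speed of each of polish_red, polish_yellow, polish_green, polish_blue below 0.3 rad/s and ((y of pot_red in the frame of row_base between -0.085 and -0.065 m and y of polish_red in the frame of tray between 0.063 and 0.087 m) or (y of pot_red in the frame of row_base between -0.035 and -0.015 m and y of polish_red in the frame of tray between 0.013 and 0.037 m) or (y of pot_red in the frame of row_base between 0.015 and 0.035 m and y of polish_red in the frame of tray between -0.037 and -0.013 m) or (y of pot_red in the frame of row_base between 0.065 and 0.085 m and y of polish_red in the frame of tray between -0.087 and -0.063 m)) and x of polish_yellow in the frame of tray between -0.012 and 0.012 m and z of polish_yellow in the frame of tray between 0.006 and 0.014 m and ((y of pot_yellow in the frame of row_base between -0.085 and -0.065 m and y of polish_yellow in the frame of tray between 0.063 and 0.087 m) or (y of pot_yellow in the frame of row_base between -0.035 and -0.015 m and y of polish_yellow in the frame of tray between 0.013 and 0.037 m) or (y of pot_yellow in the frame of row_base between 0.015 and 0.035 m and y of polish_yellow in the frame of tray between -0.037 and -0.013 m) or (y of pot_yellow in the frame of row_base between 0.065 and 0.085 m and y of polish_yellow in the frame of tray between -0.087 and -0.063 m)) and x of polish_green in the frame of tray between -0.012 and 0.012 m and z of polish_green in the frame of tray between 0.006 and 0.014 m and ((y of pot_green in the frame of row_base between -0.085 and -0.065 m and y of polish_green in the frame of tray between 0.063 and 0.087 m) or (y of pot_green in the frame of row_base between -0.035 and -0.015 m and y of polish_green in the frame of tray between 0.013 and 0.037 m) or (y of pot_green in the frame of row_base between 0.015 and 0.035 m and y of polish_green in the frame of tray between -0.037 and -0.013 m) or (y of pot_green in the frame of row_base between 0.065 and 0.085 m and y of polish_green in the frame of tray between -0.087 and -0.063 m)) and x of polish_blue in the frame of tray between -0.012 and 0.012 m and z of polish_blue in the frame of tray between 0.006 and 0.014 m and ((y of pot_blue in the frame of row_base between -0.085 and -0.065 m and y of polish_blue in the frame of tray between 0.063 and 0.087 m) or (y of pot_blue in the frame of row_base between -0.035 and -0.015 m and y of polish_blue in the frame of tray between 0.013 and 0.037 m) or (y of pot_blue in the frame of row_base between 0.015 and 0.035 m and y of polish_blue in the frame of tray between -0.037 and -0.013 m) or (y of pot_blue in the frame of row_base between 0.065 and 0.085 m and y of polish_blue in the frame of tray between -0.087 and -0.063 m))); the robot touches nothing.
It fails at once if a polish bottle is tipped over (angle between any of polish_red, polish_yellow, polish_green, polish_blue's own z axis and vertical above 1 rad).
It fails at once if a bottle is slammed into the tray (over 40 N) (contact force between any of polish_red, polish_yellow, polish_green, polish_blue and tray above 40 N).
It also fails if it takes over 112 s, if anything falls off the work surface, if the arm or the gripper's body presses on something with over 40 N, if the wrist force passes 120 N, or if a joint passes its speed limit or range.

## Working session

There is one attempt and no reset: what is moved stays moved. The work goes in short steps, Python scripts to look and compute and a shell command to move; the robot and the scene stay as the last step left them, time stands still between calls to the robot, and variables do not carry over. Pictures are saved under pics/ and viewed, at most 14 in all, crops included, and the job is handed in when it is done.

```bash
ls; mkdir -p pics
python3 - <<'E'
from station import status, vision, r
import cv2, numpy as np
s=status.state(); print(s)
for n in ["top","side"]:
    c=vision.capture(n); cv2.imwrite(f"pics/{n}0.png",c["pixels"][:,:,::-1]); np.savez(f"{n}0.npz",**c)
    print(n,c["fov_y"],c["cx"],c["cy"],c["R"],c["t"])
E
```

```text
pics
{'time_s': 0.0, 'joint_positions': array([-1.25710086,  0.47774326,  0.02229836,  1.55642299, -0.01148976,
        1.10932517, -0.08308647]), 'joint_vel': array([ 4.08084557e-04, -2.60089611e-04,  7.46534828e-05, -1.17240596e-03,
        1.00505734e-03, -1.11801846e-03,  3.67653008e-04]), 'tau': array([-5.39195880e-04, -5.82860041e+01,  1.53428435e+00, -2.72594637e+01,
       -5.43650833e-02,  1.69843918e-02,  1.18925918e-04]), 'tool_pos': array([276.09212636, 615.29661284, 221.73107513]), 'tool_rot': array([-3.13982551e+00,  1.19868867e-04,  2.71987404e+00]), 'ft_force': array([ 0.40885163, -0.18958033, -0.09781678]), 'wrist_torque': array([ 0.02179277,  0.0217783 , -0.02700831]), 'grip_force': 0.0, 'finger_gap': 0.9957193365300393}
top 50.99360437411206 282.5167630171563 213.66339483067173 [[-0.0097132  -0.9995356   0.02888302]
 [-0.9841828   0.00444644 -0.17710008]
 [ 0.17688941 -0.03014638 -0.98376894]] [ 17.40613009 535.67771319 991.13465189]
side 57.02033619267693 269.01666244381573 206.86401186629365 [[-0.75876318 -0.65109981 -0.01864064]
 [-0.47320144  0.57066249 -0.67113688]
 [ 0.44761461 -0.50041318 -0.74109906]] [414.81663884 279.99630298 565.76117835]
```

View pics/top0.png

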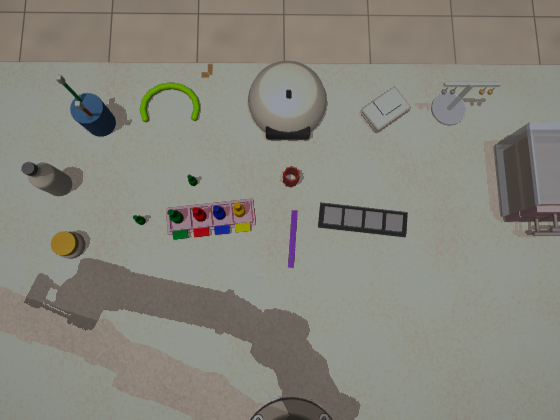

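View pics/side0.png

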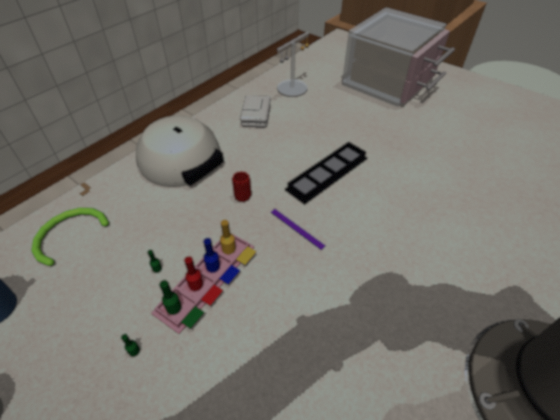

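The top view shows the pink row at columns 167–255, rows 200–237, with green, red, blue and yellow from left to right. The tray is at columns 320–407, rows 204–236, and the two small green decoys are at (193,180) and (139,219). The side view confirms this.

```bash
cat > h.py <<'E'
import numpy as np, cv2
H={'red':(170,8),'yellow':(18,32),'green':(50,85),'blue':(110,130)}
def f(c): return c["pixels"].shape[0]/2/np.tan(np.radians(float(c["fov_y"]))/2)
def cloud(c):
    v,u=np.mgrid[:420,:560]; d=c["depth"]
    P=np.dstack([(u-c["cx"])/f(c)*d,(v-c["cy"])/f(c)*d,d])
    return P-0+0 if "R" not in c else (P-c["t"])@c["R"]
def cast(c,uv,z):
    uv=np.atleast_2d(uv).astype(float); ray=np.c_[(uv-[c["cx"],c["cy"]])/f(c),np.ones(len(uv))]@c["R"]
    o=-c["R"].T@c["t"]; return o+ray*((z-o[2])/ray[:,2:])
def hsv(c): return cv2.cvtColor(c["pixels"],cv2.COLOR_RGB2HSV)
def mask(c,n,smin=120,vmin=40):
    h=hsv(c); a,b=H[n]; hh=h[...,0]
    m=((hh>=a)&(hh<=b)) if a<b else ((hh>=a)|(hh<=b))
    return m&(h[...,1]>smin)&(h[...,2]>vmin)
E
python3 - <<'E'
from h import *
for n in ["top","side"]:
    c=dict(np.load(n+"0.npz")); P=cloud(c); print(n)
    bl=np.zeros((420,560),np.uint8)
    # tray: dark pixels near expected place
    V=hsv(c)[...,2]; m=(V<70)&(hsv(c)[...,1]<120)&(P[...,0]>350)&(P[...,0]<700)&(P[...,1]>-400)&(P[...,1]<-50)&(P[...,2]<40)&(c["depth"]>0)
    k,l,st,ce=cv2.connectedComponentsWithStats(m.astype(np.uint8)); i=1+st[1:,4].argmax()
    cn=max(cv2.findContours((l==i).astype(np.uint8),0,1)[0],key=cv2.contourArea)
    for z in (0,24):
        q=cast(c,cn[:,0,:],z); print("tray",z,cv2.minAreaRect(q[:,:2].astype(np.float32)))
    h=hsv(c); m=((h[...,0]>165)|(h[...,0]<5))&(h[...,1]>35)&(h[...,1]<130)&(h[...,2]>120)&(P[...,1]>0)&(P[...,0]>350)&(P[...,0]<600)&(abs(P[...,2]-12)<20)
    m=cv2.morphologyEx(m.astype(np.uint8),cv2.MORPH_CLOSE,np.ones((3,3)))
    cn=np.vstack(cv2.findContours(m,0,1)[0]); q=cast(c,cn[:,0,:],15)
    print("row",cv2.minAreaRect(q[:,:2].astype(np.float32)))
    for b in H:
        mm=mask(c,b,100,25)&(P[...,1]>0)&(P[...,0]>350)&(P[...,0]<620)
        t=mm&(P[...,2]>62)&(P[...,2]<100); lo=mm&(P[...,2]<30)
        q=P[t]; print(b,t.sum(),np.round(np.median(q,0),1) if t.sum() else '',"cap-top z",np.round(np.percentile(q[:,2],95)) if t.sum() else '', "low",np.round(np.median(P[lo],0)) )
E
```

```text
top
tray 0 ((528.7598876953125, -186.00486755371094), (218.72723388671875, 61.49312210083008), 83.28766632080078)
tray 24 ((524.794189453125, -180.82296752929688), (213.81854248046875, 60.11309051513672), 83.28766632080078)
row ((537.1065673828125, 187.61642456054688), (65.21751403808594, 211.623291015625), 6.3917012214660645)
red 52 [537.4 210.   87.6] cap-top z 91.0 low [502. 207.  17.]
yellow 47 [546.6 117.6  88.4] cap-top z 92.0 low [511. 111.  16.]
green 30 [533.2 266.1  88.8] cap-top z 91.0 low [498. 260.  18.]
blue 47 [541.4 164.8  87.1] cap-top z 91.0 low [505. 159.  17.]
side
tray 0 ((534.2974243164062, -196.89422607421875), (233.8782958984375, 71.51591491699219), 83.16742706298828)
tray 24 ((521.0160522460938, -173.85513305664062), (224.75039672851562, 68.7247543334961), 83.16741180419922)
row ((529.468017578125, 190.82508850097656), (75.33677673339844, 211.7606964111328), 5.772968292236328)
red 103 [534.3 213.8  83.7] cap-top z 91.0 low [504. 212.  18.]
yellow 90 [545.3 120.   83.4] cap-top z 91.0 low [512. 116.  18.]
green 86 [528.6 268.7  84.3] cap-top z 91.0 low [518. 266.  18.]
blue 85 [538.4 167.8  82.5] cap-top z 90.0 low [507. 164.  18.]
```

```bash
cat >> h.py <<'E'
from scipy.spatial.transform import Rotation as Ro
def Rt(s): return Ro.from_euler('xyz',s["tool_rot"])
def go(s,x,y,z,yaw):
    R=Rt(s); d=R.inv().apply(np.array([x,y,z])-s["tool_pos"])/10
    w=(R.inv()*Ro.from_euler('xyz',[np.pi,0,yaw])).as_rotvec(degrees=True)
    print("shift cm",np.round(d,2),"turn deg",np.round(w,1))
def wrist(name):
    from station import status,vision
    s=status.state(); c=vision.capture("wrist"); M=np.array(c["mount"]); R=Rt(s).as_matrix()
    Rc=R@M[:3,:3]; o=R@M[:3,3]+s["tool_pos"]; c["R"]=Rc.T; c["t"]=-Rc.T@o
    cv2.imwrite(f"pics/{name}.png",c["pixels"][:,:,::-1]); return s,c
E
python3 - <<'E'
from h import *
from station import status,vision
print(vision.capture("wrist")["mount"])
go(status.state(),500,189,250,np.pi/2+.1)
E
```

```text
[[-1.15034953e-03 -9.59859551e-01 -2.80478731e-01  7.64260728e+01]
 [ 9.99999119e-01 -9.18330713e-04 -9.58646698e-04 -1.28809204e+00]
 [ 6.62593957e-04 -2.80479586e-01  9.59859762e-01 -1.63584045e+02]
 [ 0.00000000e+00  0.00000000e+00  0.00000000e+00  1.00000000e+00]]
shift cm [-37.88 -29.75  -2.76] turn deg [-0.1  0.  60.1]
```

```bash
python3 -m handwheel '[-5,-4,-0.5,0,0,8,0, -10,-8,-1,0,0,16,0, -15,-12,-1.5,0,0,24,0, -20,-16,-2,0,0,32,0, -24,-19,-2.2,0,0,40,0, -28,-22,-2.4,0,0,48,0, -31,-24,-2.6,0,0,56,0, -33,-26,-2.7,0,0,60,0]' 20
python3 -c "
from h import *
from station import status
go(status.state(),535,189,250,np.pi/2+.1)"
```

```text
time_s: 0.95
tool_pos: [462.3, 260.6, 248.9]
tool_rot: [3.141, -0.0, 1.668]
ft_force: [1.4, -0.1, 0.5]
finger_gap: 0.998
grip_force: 0.0
shift cm [-7.83  6.54 -0.11] turn deg [ 0.  -0.  -0.2]
```

```bash
python3 -m handwheel '[-3,2.5,0,0,0,0,0, -6,5,0,0,0,0,0, -7.8,6.5,0,0,0,0,0, -7.8,6.5,0,0,0,0,0, -7.8,6.5,0,0,0,0,0]'
python3 - <<'E'
from h import *
s,c=wrist("w1"); P=cloud(c); print(s["tool_pos"])
for b in H:
    mm=mask(c,b,90,25)&(abs(P[...,0]-540)<70)&(abs(P[...,1]-190)<120)
    t=mm&(P[...,2]>84)&(P[...,2]<97); lo=mm&(P[...,2]<30)
    uv=np.argwhere(t)[:,::-1]; print(b,t.sum(),uv.mean(0) if len(uv) else '',np.median(P[t][:,2]),cast(c,uv.mean(0),89)[0],"low",np.median(P[lo],0))
E
```

```text
time_s: 1.45
tool_pos: [533.9, 191.4, 248.3]
tool_rot: [-3.141, -0.0, 1.672]
ft_force: [-0.2, -0.2, -0.1]
finger_gap: 1.002
grip_force: 0.0
[533.91668906 191.43998708 248.34030513]
red 196 [292.00510204 168.28571429] 90.24464123807167 [538.23844729 212.62266203  89.        ] low [499.95713514 208.87531956  18.37676696]
yellow 169 [292.44378698 258.81065089] 90.2732870892891 [548.67540546 118.67583362  89.        ] low [510.86120344 113.20111216  18.53807718]
green 209 [293.49760766 108.47368421] 90.46394403748872 [533.7845482  267.44287191  89.        ] low [493.30805082 259.13722979  18.38250443]
blue 182 [291.3956044  214.41208791] 90.40383857746183 [542.52583495 166.51355082  89.        ] low [505.21486304 161.46307845  18.43031277]
```

View pics/w1.png

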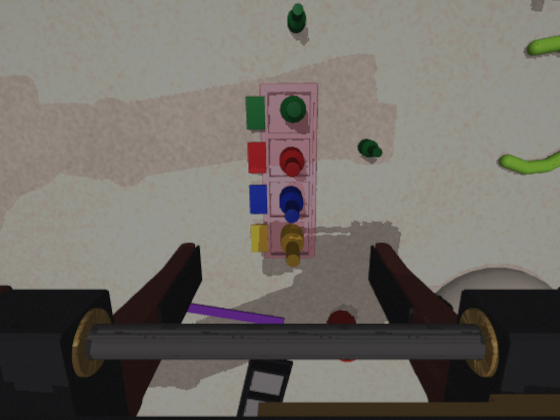

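The wrist view shows green, red, blue and yellow caps at about (293,108), (292,168), (291,214) and (292,258). They agree with the top view to within 2 mm. I'll start with yellow.

Run:
```python
from h import *
from station import status
go(status.state(),547.9,118.4,56,np.pi/2+.1)
```

```text
shift cm [-7.51  0.7  19.23] turn deg [-0.1 -0.   0.2]
```

```bash
python3 -m handwheel '[-3,0.3,4,0,0,0,0.4, -6,0.6,8,0,0,0,0.5, -7.5,0.7,10,0,0,0,0.5, -7.5,0.7,12,0,0,0,0.5, -7.5,0.7,15,0,0,0,0.5, -7.5,0.7,17,0,0,0,0.5, -7.5,0.7,18.5,0,0,0,0.5, -7.5,0.7,19.2,0,0,0,0.5]' 20
python3 -m handwheel '[0,0,0,0,0,0,0.7, 0,0,0,0,0,0,0.9, 0,0,0,0,0,0,1, 0,0,0,0,0,0,1, 0,0,0,0,0,0,1, 0,0,0,0,0,0,1]' 20
```

```text
time_s: 2.3
tool_pos: [547.7, 118.7, 55.4]
tool_rot: [-3.14, -0.0, 1.675]
ft_force: [0.2, -0.0, 0.1]
finger_gap: 0.502
grip_force: 0.0
time_s: 2.9
tool_pos: [549.4, 117.7, 57.4]
tool_rot: [3.14, -0.001, 1.673]
ft_force: [-1.1, 0.1, 6.2]
finger_gap: 0.164
grip_force: 20.0
```

```bash
python3 -m handwheel '[0,0,-0.5,0,0,0,1, 0,0,-2,0,0,0,1, 0,0,-4,0,0,0,1, 0,0,-6.5,0,0,0,1, 0,0,-9,0,0,0,1, 0,0,-10,0,0,0,1, 0,0,-10,0,0,0,1]'
python3 -c "
from h import *
from station import status
go(status.state(),528,-110,156,np.pi/2-.117)"
```

```text
time_s: 3.6
tool_pos: [549.7, 117.8, 158.4]
tool_rot: [3.139, -0.001, 1.673]
ft_force: [0.0, -0.1, -0.9]
finger_gap: 0.167
grip_force: 20.0
shift cm [-22.44  -4.48   0.2 ] turn deg [ 0.2 -0.1 12.5]
```

```bash
python3 -m handwheel '[-3,-0.5,0,0,0,2,1, -6.5,-1,0,0,0,4,1, -10,-2,0,0,0,6,1, -13.5,-3,0,0,0,8,1, -17,-3.5,0,0,0,10,1, -20,-4,0,0,0,12,1, -22,-4.4,0,0,0,12.5,1, -22.4,-4.5,0,0,0,12.5,1]'
python3 - <<'E'
from h import *
from station import vision
s,c=wrist("w2"); np.savez("w2.npz",**c); P=cloud(c); print(s["tool_pos"],s["tool_rot"])
t=vision.capture("top"); np.savez("t2.npz",**t); h=hsv(t); Q=cloud(t)
for n,cc,PP in (("w",c,P),("t",t,Q)):
    h=hsv(cc); m=(abs(PP[...,2]-10)<5)&(h[...,1]<60)&(h[...,2]>60)&(h[...,2]<160)&(abs(PP[...,0]-525)<45)&(abs(PP[...,1]+182)<115)
    for cn in cv2.findContours(m.astype(np.uint8),0,1)[0]:
        if cv2.contourArea(cn)>60:
            print(n,cv2.minAreaRect(cast(cc,cn[:,0,:],10)[:,:2].astype(np.float32)))
E
```

```text
time_s: 4.4
tool_pos: [525.4, -112.7, 155.7]
tool_rot: [-3.14, 0.001, 1.45]
ft_force: [-0.3, 0.1, -1.5]
finger_gap: 0.163
grip_force: 20.0
[ 525.37107654 -112.7292103   155.71990691] [-3.13974998e+00  1.39027631e-03  1.44995427e+00]
w ((512.3154296875, -248.96629333496094), (7.271270751953125, 26.33453941345215), 83.1051254272461)
w ((546.1317749023438, -159.45565795898438), (33.684688568115234, 15.348638534545898), 84.68950653076172)
w ((537.631591796875, -110.4318618774414), (43.99501037597656, 44.60796356201172), 83.03217315673828)
t ((539.5298461914062, -102.5565185546875), (28.722002029418945, 42.47116470336914), 83.80008697509766)
```

View pics/w2.png

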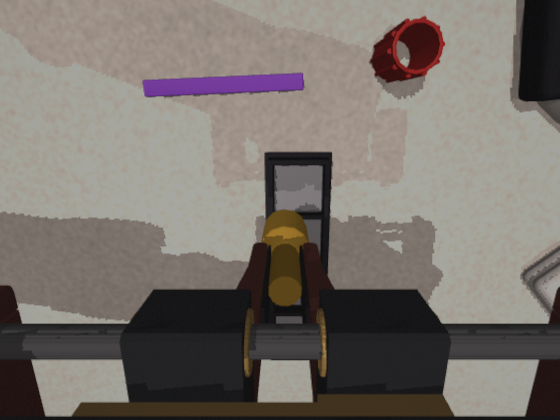

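The held bottle is upright at about (285,260), and the first tray pocket shows at about (299,188). I'll cross-check against the initial top and side views.

Run:
```python
from h import *
for n in ("top0","side0"):
    cc=dict(np.load(n+".npz")); PP=cloud(cc); h=hsv(cc); m=(abs(PP[...,2]-10)<8)&(h[...,1]<70)&(h[...,2]>70)&(h[...,2]<165)&(abs(PP[...,0]-525)<45)&(abs(PP[...,1]+182)<115)
    C=[]
    for cn in cv2.findContours(m.astype(np.uint8),0,1)[0]:
        if cv2.contourArea(cn)>60:
            r=cv2.minAreaRect(cast(cc,cn[:,0,:],10)[:,:2].astype(np.float32)); print(n,np.round(r[0],1),np.round(r[1]),round(r[2],1)); C.append(r[0])
    print(np.mean(C,0))
```

```text
top0 [ 520.6 -260.8] [41. 42.] 82.7
top0 [ 526.6 -210.4] [42. 42.] 82.5
top0 [ 532.4 -159.7] [44. 42.] 83.3
top0 [ 538.5 -110. ] [44. 42.] 83.3
[ 529.51994324 -185.23323441]
side0 [ 541.6 -115.4] [34. 35.] 84.3
side0 [ 535.4 -165.8] [34. 35.] 83.7
side0 [ 529.8 -216.5] [32. 34.] 84.3
side0 [ 523.2 -267.2] [30. 34.] 82.7
[ 532.50761414 -191.21572876]
```

```bash
python3 -c "
from h import *
from station import status
go(status.state(),538,-110.3,62,np.pi/2-.117)"
```

```text
shift cm [0.1  1.2  9.38] turn deg [-0.1  0.  -0. ]
```

```bash
python3 -m handwheel '[0.1,0.6,1,0,0,0,1, 0.1,1.2,2.5,0,0,0,1, 0.1,1.2,4.5,0,0,0,1, 0.1,1.2,6,0,0,0,1, 0.1,1.2,7,0,0,0,1, 0.1,1.2,7.5,0,0,0,1, 0.1,1.2,7.5,0,0,0,1, 0.1,1.2,7.5,0,0,0,1]'
python3 - <<'E'
from h import *
from station import status,vision
for i in range(4):
    s=status.state(); print(np.round(s["tool_pos"],1),np.round(s["ft_force"],1)); 
    if i<3: vision.capture("top")
go(s,538,-110.3,58,np.pi/2-.117)
E
```

```text
time_s: 5.3
tool_pos: [539.2, -110.3, 82.1]
tool_rot: [3.141, -0.0, 1.454]
ft_force: [-0.1, 0.5, -0.9]
finger_gap: 0.167
grip_force: 20.0
[ 539.2 -110.3   82.1] [-0.1  0.5 -0.9]
[ 539.3 -110.4   82.3] [ 0.4  0.2 -0.6]
[ 539.4 -110.4   82.4] [-0.3  0.3 -1. ]
[ 539.3 -110.3   82.4] [ 1.3  0.  -0. ]
shift cm [-0.01 -0.14  2.44] turn deg [ 0.1 -0.   0. ]
```

```bash
python3 -m handwheel '[0,-0.1,0.6,0,0,0,1, 0,-0.1,1.2,0,0,0,1, 0,-0.1,1.6,0,0,0,1, 0,-0.1,1.9,0,0,0,1, 0,-0.1,2.1,0,0,0,1, 0,-0.1,2.2,0,0,0,1, 0,-0.1,2.2,0,0,0,1, 0,-0.1,2.2,0,0,0,1]'
```

```text
time_s: 6.25
tool_pos: [538.0, -110.2, 59.8]
tool_rot: [3.141, -0.0, 1.454]
ft_force: [0.7, 0.5, -1.6]
finger_gap: 0.166
grip_force: 20.0
```

```bash
python3 -m handwheel '[0,0,0.05,0,0,0,1, 0,0,0.1,0,0,0,1, 0,0,0.15,0,0,0,1, 0,0,0.15,0,0,0,1]'
```

```text
time_s: 6.65
tool_pos: [538.0, -110.2, 58.5]
tool_rot: [3.141, -0.0, 1.454]
ft_force: [-1.0, 0.5, 3.9]
finger_gap: 0.166
grip_force: 20.0
```

Contact on the pocket floor at about 4 N, so I'll release and rise.

```bash
python3 -m handwheel '[0,0,0,0,0,0,0.8, 0,0,0,0,0,0,0.6, 0,0,0,0,0,0,0.5, 0,0,0,0,0,0,0.5, 0,0,-1,0,0,0,0.5, 0,0,-4,0,0,0,0.5, 0,0,-8,0,0,0,0.5, 0,0,-11,0,0,0,0.5]'
python3 - <<'E'
from h import *
from station import status,vision
c=vision.capture("top"); P=cloud(c)
t=mask(c,"yellow",90,25)&(P[...,2]>75)&(P[...,2]<100)&(abs(P[...,1]+110)<60)
print(t.sum(),np.median(P[t],0) if t.any() else '')
go(status.state(),542.1,166,158,np.pi/2+.1)
E
```

```text
time_s: 7.45
tool_pos: [538.2, -110.6, 170.7]
tool_rot: [3.14, 0.0, 1.454]
ft_force: [0.7, -0.8, -0.4]
finger_gap: 0.501
grip_force: 0.0
0 
shift cm [27.55 -3.14  1.7 ] turn deg [  0.5   0.  -12.5]
```

```bash
python3 -m handwheel '[4,-0.5,0,0,0,-2,0.5, 8,-1,0,0,0,-4,0.5, 12,-1.5,0,0,0,-6,0.5, 16.5,-2,0.5,0,0,-8,0.5, 20.5,-2.4,1,0,0,-10,0.5, 24,-2.8,1.5,0,0,-12,0.5, 26.5,-3,1.7,0,0,-12.5,0.5, 27.5,-3.1,1.7,0,0,-12.5,0.5]'
python3 - <<'E'
from h import *
from station import status,vision
c=vision.capture("top"); P=cloud(c)
for b in H:
    t=mask(c,b,90,25)&(P[...,2]>75)&(P[...,2]<100)&(P[...,0]>450)&(P[...,0]<600)
    print(b,t.sum(),np.median(P[t],0) if t.any() else '')
c=vision.capture("side"); P=cloud(c)
for b in H:
    t=mask(c,b,90,25)&(P[...,2]>75)&(P[...,2]<100)&(P[...,0]>450)&(P[...,0]<600)
    print(b,t.sum(),np.median(P[t],0) if t.any() else '')
go(status.state(),542.1,166,57,np.pi/2+.1)
E
```

```text
time_s: 8.3
tool_pos: [538.5, 169.7, 151.2]
tool_rot: [-3.141, -0.001, 1.677]
ft_force: [0.4, -0.2, -0.3]
finger_gap: 0.498
grip_force: 0.0
red 0 
yellow 42 [ 535.90571612 -109.05961149   91.01310015]
green 0 
blue 0 
red 76 [535.08001982 213.22535521  88.30924141]
yellow 47 [ 535.51677762 -107.1604624    87.66783636]
green 64 [529.00599943 267.90751001  88.04495051]
blue 66 [539.86678015 166.71500208  88.35984818]
shift cm [-0.2   0.29  9.44] turn deg [ 0.  -0.   0.2]
```

```bash
python3 -m handwheel '[-0.2,0.3,2,0,0,0,0.5, -0.2,0.3,4,0,0,0,0.5, -0.2,0.3,6,0,0,0,0.5, -0.2,0.3,7.5,0,0,0,0.5, -0.2,0.3,8.5,0,0,0,0.5, -0.2,0.3,9.2,0,0,0,0.5, -0.2,0.3,9.4,0,0,0,0.5, -0.2,0.3,9.4,0,0,0,0.5]' 20
python3 -m handwheel '[0,0,0,0,0,0,0.6, 0,0,0,0,0,0,0.7, 0,0,0,0,0,0,0.8, 0,0,0,0,0,0,0.9, 0,0,0,0,0,0,1, 0,0,0,0,0,0,1, 0,0,0,0,0,0,1]' 20
```

```text
time_s: 9.2
tool_pos: [542.4, 164.8, 57.4]
tool_rot: [3.141, -0.0, 1.672]
ft_force: [0.4, 0.2, -0.4]
finger_gap: 0.501
grip_force: 0.0
time_s: 9.9
tool_pos: [542.2, 165.0, 57.3]
tool_rot: [3.142, -0.0, 1.673]
ft_force: [-0.9, 0.7, 2.1]
finger_gap: 0.165
grip_force: 20.0
```

```bash
python3 -m handwheel '[0,0,-0.5,0,0,0,1, 0,0,-2,0,0,0,1, 0,0,-4,0,0,0,1, 0,0,-6.5,0,0,0,1, 0,0,-9,0,0,0,1, 0,0,-11,0,0,0,1, 0,0,-12,0,0,0,1, 0,0,-12,0,0,0,1]'
python3 -c "
from h import *
from station import status
go(status.state(),532.3,-160,177,np.pi/2-.117)"
```

```text
time_s: 10.7
tool_pos: [543.1, 165.2, 179.1]
tool_rot: [3.139, -0.001, 1.672]
ft_force: [-0.2, -0.4, -1.0]
finger_gap: 0.167
grip_force: 20.0
shift cm [-32.24  -4.38   0.15] turn deg [ 0.2 -0.1 12.5]
```

```bash
python3 -m handwheel '[-3,-0.4,0,0,0,1,1, -7,-1,0,0,0,3,1, -11,-1.5,0,0,0,5,1, -15,-2,0,0,0,7,1, -19.5,-2.7,0,0,0,9,1, -24,-3.3,0,0,0,11,1, -28,-3.8,0,0,0,12.5,1, -31,-4.2,0,0,0,12.5,1]'
python3 -c "
from h import *
from station import status
go(status.state(),532.3,-160,80,np.pi/2-.117)"
```

```text
time_s: 11.5
tool_pos: [530.6, -150.7, 176.3]
tool_rot: [-3.14, 0.001, 1.451]
ft_force: [-0.5, 0.7, -0.2]
finger_gap: 0.167
grip_force: 20.0
shift cm [-0.9   0.29  9.63] turn deg [-0.1  0.  -0.1]
```

```bash
python3 -m handwheel '[-0.9,0.3,0,0,0,0,1, -0.9,0.3,1,0,0,0,1, -0.9,0.3,3,0,0,0,1, -0.9,0.3,5,0,0,0,1, -0.9,0.3,7,0,0,0,1, -0.9,0.3,8.5,0,0,0,1, -0.9,0.3,9.3,0,0,0,1, -0.9,0.3,9.6,0,0,0,1]'
python3 -m handwheel '[0,0,0,0,0,0,1, 0,0,0,0,0,0,1]'
python3 -c "
from h import *
from station import status
go(status.state(),532.3,-160,59,np.pi/2-.117)"
```

```text
time_s: 12.3
tool_pos: [533.5, -156.0, 80.1]
tool_rot: [-3.14, -0.0, 1.456]
ft_force: [0.6, -0.5, -0.5]
finger_gap: 0.166
grip_force: 20.0
time_s: 12.5
tool_pos: [534.4, -157.1, 81.8]
tool_rot: [3.14, -0.0, 1.454]
ft_force: [0.1, 0.6, -1.5]
finger_gap: 0.168
grip_force: 20.0
shift cm [-0.31 -0.17  2.28] turn deg [ 0.1 -0.   0. ]
```

```bash
python3 -m handwheel '[-0.2,-0.2,0.6,0,0,0,1, -0.3,-0.2,1.2,0,0,0,1, -0.3,-0.2,1.6,0,0,0,1, -0.3,-0.2,1.9,0,0,0,1, -0.3,-0.2,2.1,0,0,0,1, -0.3,-0.2,2.2,0,0,0,1, -0.3,-0.2,2.25,0,0,0,1, -0.3,-0.2,2.25,0,0,0,1]'
```

```text
time_s: 13.3
tool_pos: [531.5, -159.8, 58.7]
tool_rot: [3.142, 0.0, 1.454]
ft_force: [-0.3, 0.2, -0.2]
finger_gap: 0.167
grip_force: 20.0
```

```bash
python3 -m handwheel '[0,0,0.05,0,0,0,1, 0,0,0.1,0,0,0,1, 0,0,0.1,0,0,0,1]'
```

```text
time_s: 13.6
tool_pos: [531.8, -159.9, 58.3]
tool_rot: [3.141, -0.0, 1.454]
ft_force: [-0.6, 1.0, 5.0]
finger_gap: 0.166
grip_force: 20.0
```

Contact again, so I'll release and rise.

```bash
python3 -m handwheel '[0,0,0,0,0,0,0.8, 0,0,0,0,0,0,0.6, 0,0,0,0,0,0,0.5, 0,0,0,0,0,0,0.5, 0,0,-1,0,0,0,0.5, 0,0,-4,0,0,0,0.5, 0,0,-8,0,0,0,0.5, 0,0,-11,0,0,0,0.5]'
python3 - <<'E'
from h import *
from station import status,vision
go(status.state(),537.9,211.8,158,np.pi/2+.1)
E
```

```text
time_s: 14.4
tool_pos: [531.8, -160.3, 170.2]
tool_rot: [3.14, 0.0, 1.454]
ft_force: [0.4, 0.7, -0.1]
finger_gap: 0.497
grip_force: 0.0
shift cm [37.02 -3.74  1.21] turn deg [  0.1   0.  -12.4]
```

```bash
python3 -m handwheel '[4.8,-0.5,0,0,0,-2,0.5, 9.6,-1,0,0,0,-4,0.5, 14.4,-1.5,0,0,0,-6,0.5, 19.2,-2,0.5,0,0,-8,0.5, 24,-2.4,0.8,0,0,-10,0.5, 28.8,-2.9,1,0,0,-12,0.5, 33,-3.3,1.2,0,0,-12.5,0.5, 36,-3.6,1.2,0,0,-12.5,0.5]'
python3 -m handwheel '[1,-0.1,0,0,0,0,0.5, 1,-0.1,0,0,0,0,0.5]'
python3 - <<'E'
from h import *
from station import status,vision
c=vision.capture("side"); P=cloud(c)
for b in H:
    t=mask(c,b,90,25)&(P[...,2]>75)&(P[...,2]<100)&(P[...,0]>450)&(P[...,0]<600)
    print(b,t.sum(),np.median(P[t],0) if t.any() else '')
go(status.state(),537.9,211.8,57,np.pi/2+.1)
E
```

```text
time_s: 15.2
tool_pos: [537.0, 205.5, 156.1]
tool_rot: [3.141, -0.001, 1.676]
ft_force: [0.4, -0.4, 0.1]
finger_gap: 0.499
grip_force: 0.0
time_s: 15.4
tool_pos: [535.1, 212.9, 156.0]
tool_rot: [-3.142, -0.0, 1.675]
ft_force: [-0.4, -0.6, -0.4]
finger_gap: 0.502
grip_force: 0.0
red 81 [535.13402958 212.75033312  88.54326228]
yellow 48 [ 535.26327009 -106.90002684   87.18354527]
green 64 [529.65030482 267.96035382  88.41205656]
blue 36 [ 528.65669948 -155.58819428   85.91512168]
shift cm [0.07 0.25 9.9 ] turn deg [0.  0.  0.1]
```

```bash
python3 -m handwheel '[0,0.2,2,0,0,0,0.5, 0,0.2,4,0,0,0,0.5, 0,0.2,6,0,0,0,0.5, 0,0.2,8,0,0,0,0.5, 0,0.2,9,0,0,0,0.5, 0,0.2,9.6,0,0,0,0.5, 0,0.2,9.9,0,0,0,0.5, 0,0.2,9.9,0,0,0,0.5]' 20
python3 -m handwheel '[0,0,0,0,0,0,0.6, 0,0,0,0,0,0,0.7, 0,0,0,0,0,0,0.8, 0,0,0,0,0,0,0.9, 0,0,0,0,0,0,1, 0,0,0,0,0,0,1, 0,0,0,0,0,0,1]' 20
```

```text
time_s: 16.25
tool_pos: [537.8, 211.6, 57.0]
tool_rot: [3.141, 0.0, 1.672]
ft_force: [-0.2, 0.3, 0.1]
finger_gap: 0.501
grip_force: 0.0
time_s: 16.95
tool_pos: [537.6, 212.1, 56.8]
tool_rot: [3.142, -0.0, 1.673]
ft_force: [-0.4, 0.4, 1.6]
finger_gap: 0.17
grip_force: 20.0
```

```bash
python3 -m handwheel '[0,0,-0.5,0,0,0,1, 0,0,-2,0,0,0,1, 0,0,-4,0,0,0,1, 0,0,-6.5,0,0,0,1, 0,0,-9,0,0,0,1, 0,0,-11,0,0,0,1, 0,0,-12.5,0,0,0,1, 0,0,-12.5,0,0,0,1]'
python3 -c "
from h import *
from station import status
go(status.state(),526.5,-209.8,182,np.pi/2-.117)"
```

```text
time_s: 17.75
tool_pos: [539.1, 212.4, 184.9]
tool_rot: [3.137, -0.002, 1.672]
ft_force: [0.3, 0.1, -0.3]
finger_gap: 0.163
grip_force: 20.0
shift cm [-41.88  -5.53   0.17] turn deg [ 0.3 -0.2 12.5]
```

```bash
python3 -m handwheel '[-3,-0.4,0,0,0,1,1, -7,-1,0,0,0,3,1, -11.5,-1.5,0,0,0,5,1, -16,-2.1,0,0,0,7,1, -20.5,-2.7,0,0,0,9,1, -25,-3.3,0,0,0,11,1, -29.5,-3.9,0,0,0,12.5,1, -33,-4.4,0,0,0,12.5,1]'
python3 -c "
from h import *
from station import status
go(status.state(),526.5,-209.8,182,np.pi/2-.117)"
```

```text
time_s: 18.55
tool_pos: [526.3, -123.7, 181.5]
tool_rot: [-3.141, 0.001, 1.452]
ft_force: [-0.0, 0.4, -1.1]
finger_gap: 0.165
grip_force: 20.0
shift cm [-8.54  1.05 -0.04] turn deg [-0.   0.  -0.1]
```

```bash
python3 -m handwheel '[-3,0.4,0,0,0,0,1, -6,0.7,0,0,0,0,1, -8,1,0,0,0,0,1, -8.5,1,0,0,0,0,1, -8.5,1,0,0,0,0,1, -8.5,1,0,0,0,0,1]'
python3 -c "
from h import *
from station import status
go(status.state(),526.5,-209.8,80,np.pi/2-.117)"
```

```text
time_s: 19.15
tool_pos: [527.3, -204.8, 181.3]
tool_rot: [-3.141, -0.001, 1.456]
ft_force: [0.1, 0.4, -0.4]
finger_gap: 0.167
grip_force: 20.0
shift cm [-0.52 -0.02 10.13] turn deg [-0.  -0.1  0.1]
```

```bash
python3 -m handwheel '[-0.4,0,1,0,0,0,1, -0.4,0,3,0,0,0,1, -0.4,0,5,0,0,0,1, -0.4,0,7,0,0,0,1, -0.4,0,8.5,0,0,0,1, -0.4,0,9.6,0,0,0,1, -0.4,0,10,0,0,0,1, -0.4,0,10,0,0,0,1]'
python3 -m handwheel '[0,0,0,0,0,0,1, 0,0,0,0,0,0,1]'
python3 -c "
from h import *
from station import status
go(status.state(),526.5,-209.8,59,np.pi/2-.117)"
```

```text
time_s: 19.95
tool_pos: [526.8, -210.2, 81.4]
tool_rot: [-3.141, -0.0, 1.455]
ft_force: [0.2, -1.3, -0.0]
finger_gap: 0.166
grip_force: 20.0
time_s: 20.15
tool_pos: [527.4, -210.6, 82.4]
tool_rot: [3.14, 0.0, 1.454]
ft_force: [0.5, -0.5, -1.2]
finger_gap: 0.165
grip_force: 20.0
shift cm [ 0.06 -0.1   2.34] turn deg [0.1 0.  0. ]
```

Picked at TCP z = 56.8, so contact should come at about 57.8.

```bash
python3 -m handwheel '[0,0,0.6,0,0,0,1, 0,-0.1,1.2,0,0,0,1, 0,-0.1,1.6,0,0,0,1, 0,-0.1,1.9,0,0,0,1, 0,-0.1,2.1,0,0,0,1, 0,-0.1,2.25,0,0,0,1, 0,-0.1,2.35,0,0,0,1, 0,-0.1,2.35,0,0,0,1]'
python3 -m handwheel '[0,0,0.05,0,0,0,1, 0,0,0.1,0,0,0,1, 0,0,0.1,0,0,0,1]'
```

```text
time_s: 20.95
tool_pos: [525.9, -210.2, 58.1]
tool_rot: [-3.142, -0.0, 1.454]
ft_force: [-0.8, -0.3, -1.1]
finger_gap: 0.159
grip_force: 20.0
time_s: 21.25
tool_pos: [526.1, -210.3, 57.8]
tool_rot: [3.141, -0.0, 1.454]
ft_force: [-0.8, 0.1, 4.7]
finger_gap: 0.164
grip_force: 20.0
```

```bash
python3 -m handwheel '[0,0,0,0,0,0,0.8, 0,0,0,0,0,0,0.6, 0,0,0,0,0,0,0.5, 0,0,0,0,0,0,0.5, 0,0,-1,0,0,0,0.5, 0,0,-4,0,0,0,0.5, 0,0,-8,0,0,0,0.5, 0,0,-11,0,0,0,0.5]'
python3 - <<'E'
from h import *
from station import status,vision
go(status.state(),533.5,267,158,np.pi/2+.1)
E
```

```text
time_s: 22.05
tool_pos: [526.1, -210.7, 169.7]
tool_rot: [3.14, 0.0, 1.454]
ft_force: [0.1, 0.0, 0.3]
finger_gap: 0.501
grip_force: 0.0
shift cm [47.53 -4.85  1.15] turn deg [  0.1   0.  -12.4]
```

```bash
python3 -m handwheel '[4.8,-0.5,0,0,0,-2,0.5, 9.6,-1,0,0,0,-4,0.5, 14.4,-1.5,0,0,0,-6,0.5, 19.2,-2,0.5,0,0,-8,0.5, 24,-2.4,0.8,0,0,-10,0.5, 28.8,-2.9,1,0,0,-12,0.5, 33.6,-3.4,1.2,0,0,-12.4,0.5, 38,-3.9,1.2,0,0,-12.4,0.5]'
python3 -c "
from h import *
from station import status
go(status.state(),533.5,267,158,np.pi/2+.1)"
```

```text
time_s: 22.85
tool_pos: [530.9, 174.1, 155.8]
tool_rot: [3.141, -0.0, 1.672]
ft_force: [0.4, -0.7, -0.7]
finger_gap: 0.5
grip_force: 0.0
shift cm [ 9.22  1.19 -0.22] turn deg [ 0. -0.  0.]
```

```bash
python3 -m handwheel '[4,0.5,0,0,0,0,0.5, 7.5,1,0,0,0,0,0.5, 8.8,1.2,0,0,0,0,0.5, 8.8,1.2,0,0,0,0,0.5, 8.8,1.2,0,0,0,0,0.5, 8.8,1.2,0,0,0,0,0.5]'
python3 -c "
from h import *
from station import status,vision
c=vision.capture('side'); P=cloud(c)
for b in H:
    t=mask(c,b,90,25)&(P[...,2]>75)&(P[...,2]<100)&(P[...,0]>450)&(P[...,0]<600)
    print(b,t.sum(),np.median(P[t],0) if t.any() else '')
go(status.state(),533.5,267,57,np.pi/2+.1)"
```

```text
time_s: 23.45
tool_pos: [534.8, 257.7, 155.4]
tool_rot: [-3.142, 0.001, 1.667]
ft_force: [-0.0, 0.3, 0.6]
finger_gap: 0.501
grip_force: 0.0
red 42 [ 523.84441271 -206.87960124   87.48870283]
yellow 46 [ 535.26237379 -106.95076796   87.40179059]
green 64 [529.10394656 268.20811752  87.91220686]
blue 34 [ 528.88520833 -155.67298271   86.30246227]
shift cm [ 0.92 -0.05  9.84] turn deg [ 0.   0.  -0.2]
```

```bash
python3 -m handwheel '[0.6,0,0,0,0,0,0.5, 0.6,0,1,0,0,0,0.5, 0.6,0,3,0,0,0,0.5, 0.6,0,4,0,0,0,0.5, 0.6,0,4,0,0,0,0.5, 0.6,0,4,0,0,0,0.5]'
python3 -c "
from h import *
from station import status,vision
go(status.state(),533.5,267,57,np.pi/2+.1)"
```

```text
time_s: 24.1
tool_pos: [533.9, 266.3, 115.1]
tool_rot: [-3.141, 0.0, 1.671]
ft_force: [-0.4, -0.5, 0.1]
finger_gap: 0.501
grip_force: 0.0
shift cm [ 0.08 -0.03  5.81] turn deg [-0.  0. -0.]
```

```bash
python3 -m handwheel '[0,0,1.5,0,0,0,0.5, 0,0,3,0,0,0,0.5, 0,0,4.5,0,0,0,0.5, 0,0,5.4,0,0,0,0.5, 0,0,5.8,0,0,0,0.5, 0,0,5.8,0,0,0,0.5, 0,0,5.8,0,0,0,0.5]' 20
python3 -m handwheel '[0,0,0,0,0,0,0.6, 0,0,0,0,0,0,0.7, 0,0,0,0,0,0,0.8, 0,0,0,0,0,0,0.9, 0,0,0,0,0,0,1, 0,0,0,0,0,0,1, 0,0,0,0,0,0,1]' 20
```

```text
time_s: 24.8
tool_pos: [534.1, 266.6, 57.4]
tool_rot: [3.141, -0.0, 1.671]
ft_force: [0.5, -0.2, 0.1]
finger_gap: 0.497
grip_force: 0.0
time_s: 25.5
tool_pos: [533.9, 266.5, 57.3]
tool_rot: [3.141, -0.0, 1.671]
ft_force: [0.3, -0.4, 1.6]
finger_gap: 0.163
grip_force: 20.0
```

```bash
python3 -m handwheel '[0,0,-0.5,0,0,0,1, 0,0,-2,0,0,0,1, 0,0,-4,0,0,0,1, 0,0,-6.5,0,0,0,1, 0,0,-9,0,0,0,1, 0,0,-11,0,0,0,1, 0,0,-12.5,0,0,0,1, 0,0,-12.5,0,0,0,1]'
python3 -c "
from h import *
from station import status
go(status.state(),520.6,-259.7,182,np.pi/2-.117)"
```

```text
time_s: 26.3
tool_pos: [535.1, 267.0, 184.9]
tool_rot: [3.138, -0.002, 1.671]
ft_force: [-0.4, 0.2, -0.2]
finger_gap: 0.17
grip_force: 20.0
shift cm [-52.27  -6.69   0.14] turn deg [ 0.2 -0.2 12.4]
```

```bash
python3 -m handwheel '[-3,-0.4,0,0,0,1,1, -7,-1,0,0,0,3,1, -11.5,-1.5,0,0,0,5,1, -16,-2.1,0,0,0,7,1, -20.5,-2.7,0,0,0,9,1, -25,-3.3,0,0,0,11,1, -29.5,-3.9,0,0,0,12.4,1, -33,-4.3,0,0,0,12.4,1]'
python3 -c "
from h import *
from station import status
go(status.state(),520.6,-259.7,182,np.pi/2-.117)"
```

```text
time_s: 27.1
tool_pos: [522.8, -69.1, 181.6]
tool_rot: [-3.14, 0.001, 1.452]
ft_force: [-0.1, 0.5, -0.3]
finger_gap: 0.167
grip_force: 20.0
shift cm [-18.95   2.05  -0.03] turn deg [-0.1  0.  -0.1]
```

```bash
python3 -m handwheel '[-4,0.4,0,0,0,0,1, -8,0.8,0,0,0,0,1, -12,1.3,0,0,0,0,1, -15.5,1.7,0,0,0,0,1, -18,1.9,0,0,0,0,1, -18.8,2,0,0,0,0,1, -18.8,2,0,0,0,0,1, -18.8,2,0,0,0,0,1]'
python3 -m handwheel '[0,0,0,0,0,0,1, 0,0,0,0,0,0,1]'
python3 -c "
from h import *
from station import status
go(status.state(),520.6,-259.7,82,np.pi/2-.117)"
```

```text
time_s: 27.9
tool_pos: [522.1, -253.4, 181.6]
tool_rot: [-3.14, -0.001, 1.456]
ft_force: [0.3, 0.3, 0.0]
finger_gap: 0.161
grip_force: 20.0
time_s: 28.1
tool_pos: [522.4, -253.6, 182.1]
tool_rot: [-3.141, -0.001, 1.457]
ft_force: [0.4, 0.3, -1.0]
finger_gap: 0.166
grip_force: 20.0
shift cm [-0.64 -0.11 10.01] turn deg [-0.  -0.   0.2]
```

```bash
python3 -m handwheel '[-0.5,-0.1,1,0,0,0,1, -0.5,-0.1,3,0,0,0,1, -0.5,-0.1,5,0,0,0,1, -0.5,-0.1,7,0,0,0,1, -0.5,-0.1,8.5,0,0,0,1, -0.5,-0.1,9.6,0,0,0,1, -0.5,-0.1,10,0,0,0,1, -0.5,-0.1,10,0,0,0,1]'
python3 -m handwheel '[0,0,0,0,0,0,1, 0,0,0,0,0,0,1]'
python3 -c "
from h import *
from station import status
go(status.state(),520.6,-259.7,59,np.pi/2-.117)"
```

```text
time_s: 28.9
tool_pos: [520.3, -260.1, 81.9]
tool_rot: [-3.141, -0.0, 1.454]
ft_force: [-0.8, 0.5, -0.6]
finger_gap: 0.169
grip_force: 20.0
time_s: 29.1
tool_pos: [521.0, -260.4, 83.0]
tool_rot: [3.14, 0.0, 1.454]
ft_force: [0.9, -0.6, -1.3]
finger_gap: 0.169
grip_force: 20.0
shift cm [ 0.06 -0.05  2.4 ] turn deg [0.1 0.  0. ]
```

```bash
python3 -m handwheel '[0,0,0.6,0,0,0,1, 0,0,1.2,0,0,0,1, 0,0,1.6,0,0,0,1, 0,0,1.9,0,0,0,1, 0,0,2.1,0,0,0,1, 0,0,2.25,0,0,0,1, 0,0,2.35,0,0,0,1, 0,0,2.35,0,0,0,1]'
python3 -m handwheel '[0,0,0.05,0,0,0,1, 0,0,0.1,0,0,0,1, 0,0,0.1,0,0,0,1]'
```

```text
time_s: 29.9
tool_pos: [520.5, -260.1, 58.6]
tool_rot: [-3.142, -0.0, 1.454]
ft_force: [0.8, 0.4, -1.0]
finger_gap: 0.169
grip_force: 20.0
time_s: 30.2
tool_pos: [520.7, -260.2, 58.3]
tool_rot: [3.141, -0.0, 1.454]
ft_force: [-0.7, 1.2, 4.9]
finger_gap: 0.166
grip_force: 20.0
```

```bash
python3 -m handwheel '[0,0,0,0,0,0,0.8, 0,0,0,0,0,0,0.6, 0,0,0,0,0,0,0.5, 0,0,0,0,0,0,0.5, 0,0,-1,0,0,0,0.5, 0,0,-4,0,0,0,0.5, 0,0,-8,0,0,0,0.5, 0,0,-11,0,0,0,0.5]'
python3 -m handwheel '[4,0,-1,0,0,0,0.5, 8,0,-1,0,0,0,0.5, 12,0,-1,0,0,0,0.5, 16,0,-1,0,0,0,0.5, 20,0,-1,0,0,0,0.5, 24,0,-1,0,0,0,0.5, 28,0,-1,0,0,0,0.5, 30,0,-1,0,0,0,0.5]'
python3 -m handwheel '[4,0,0,0,0,0,0.5, 8,0,0,0,0,0,0.5, 10,0,0,0,0,0,0.5, 10,0,0,0,0,0,0.5, 10,0,0,0,0,0,0.5, 10,0,0,0,0,0,0.5]'
python3 - <<'E'
from h import *
from station import vision
C=np.array([529.4,-185]);th=-.117;A=np.array([[np.cos(th),np.sin(th)],[-np.sin(th),np.cos(th)]])
for n in ("top","side"):
    c=vision.capture(n); P=cloud(c); cv2.imwrite(f"pics/{n}9.png",c["pixels"][:,:,::-1])
    for b in H:
        t=mask(c,b,90,25)&(P[...,2]>82)&(P[...,2]<100)&(P[...,0]>450)&(P[...,0]<600)&(P[...,1]<-50)
        q=np.median(P[t],0); print(n,b,t.sum(),q,"tray",A@(q[:2]-C))
E
```

```text
time_s: 31.0
tool_pos: [520.7, -260.7, 170.3]
tool_rot: [3.14, 0.001, 1.454]
ft_force: [1.9, -0.5, -0.1]
finger_gap: 0.501
grip_force: 0.0
time_s: 31.8
tool_pos: [555.5, 42.2, 178.3]
tool_rot: [3.141, -0.002, 1.459]
ft_force: [1.1, 0.5, -0.7]
finger_gap: 0.496
grip_force: 0.0
time_s: 32.4
tool_pos: [566.9, 135.1, 178.0]
tool_rot: [3.141, 0.001, 1.452]
ft_force: [-0.7, -1.3, -0.9]
finger_gap: 0.499
grip_force: 0.0
top red 40 [ 524.52614607 -208.8134827    90.67846598] tray [ -2.06070772 -24.21961796]
top yellow 35 [ 537.80211829 -109.40099127   90.05010251] tray [-0.48024221 76.06296787]
top green 29 [ 520.72460319 -258.68299707   91.29040045] tray [-1.48302502e-02 -7.41919561e+01]
top blue 37 [ 530.89607116 -158.93467475   90.17774795] tray [-1.55684708 26.0617658 ]
side red 31 [ 524.80125911 -206.74523245   90.24040528] tray [ -2.0289091  -22.13339287]
side yellow 34 [ 535.57141976 -107.10260121   90.83106781] tray [-2.96398866 78.08524785]
side green 19 [ 518.2344887  -254.74233132   88.86490226] tray [ -2.9479273  -70.56891062]
side blue 25 [ 529.09653829 -155.94700623   89.51595959] tray [-3.69283734 28.81894322]
```

View pics/top9.png

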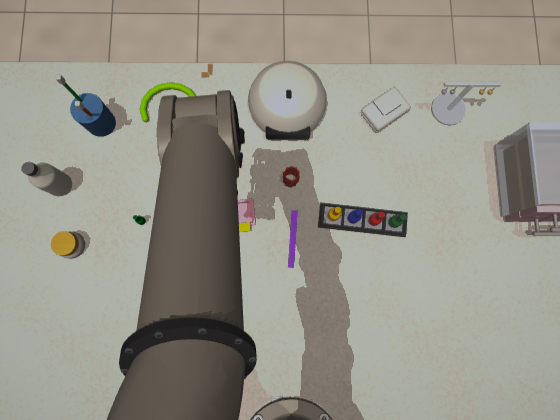

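The picture shows yellow, blue, red and green standing in the tray pockets at about (335,213), (355,215), (376,218) and (397,220). They are upright and centred to within a few millimetres, in reverse order.

```bash
python3 -c "
from station import r
print(r.job_done())"
```

```text
the job is handed in; nothing more can be done
None
```

All four bottles are upright in the tray in reverse order (yellow, blue, red, green from left to right), within about 4 mm of their pocket centres by camera; the job was handed in at about 32 s, with no verdict returned.

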